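Spring the compost caddy open by its hidden release

ROBOT

A 6-joint arm with a two-finger parallel gripper is mounted at the origin on a cart in front of the work surface, level with it; the furniture and walls round the work are solid. World frame = base frame: x ahead of the robot, y to its left, z up, the work surface at z = 0. Lengths are in m, angles in degrees, forces in N, time in s.
With the tool pointing down it reaches from about 0.375 to 0.9 m from the base axis. Payload 3.1 kg.
Tool frame: the origin (TCP) lies midway between the tips of the shut fingers; the grasp point (between the pads) lies 19 mm behind it; z points along the fingers, y is the line along which they close (so a half turn about z gives the same grasp; the last joint's range is limited). The gripper opens to 87 mm and grips with 3 to 60 N. Pads are 19 mm wide; open, the fingers measure 117 mm over their backs; the gripper's body (75 mm by 190 mm) begins 51 mm behind the grasp point.
Start: joints at [61.163, 30.224, 82.088, -0, 67.689, -10.227], TCP at [0.199, 0.592, 0.223] pointing down, gripper open.
Joint ranges: [-176.69, 176.69], [-43.24, 126.21], [12.49, 139.97], [-82, 262], [0, 151.66], [-163.58, 163.58]. Speed limits (degrees/s): [159.86, 159.86, 180, 180, 180, 180].

INTERFACE

Orientations are given as a 3x3 rotation matrix whose columns are the frame's x, y, z axes.
In Python, from rig import bot gives the robot as it stands.
- The arm moves only by the tool move_tool, called after ">>>" as name(argument=value, ...), one argument or row to a line, values as JSON. Schema: {"type":"object","properties":{"steps":{"type":"string"},"only":{"type":"string"},"quiet":{"type":"boolean"},"lines":{"type":"string"}},"required":["steps"],"additionalProperties":false}. steps is a string of 1 to 20 rows, one to a line, with the numbers parted by commas; each row has 7 numbers: dx, dy, dz in m, then a rotation vector rx, ry, rz in degrees, then the opening from 0.0 (shut) to 1.0 (fully open); each row is the pose to reach, as a shift and turn from the pose commanded when the call began, along the tool's axes at that moment; what a row does not reach only later rows make up. A row lasts 1/10 s, in which the tool goes at most 0.05 m and 8.59 degrees, less where a joint would pass 70% of its speed; a pose out of reach is approached as far as the arm can. The fingers move at their own pace and stop on an object; the grip force is fixed at half the most. Time passes only in rows, so rows that do not move let the fingers close. The tool returns the time, the measured TCP pose, the force, the opening and the grip force at its end. only (a regular expression) keeps the lines of the reply that match it, lines (a string "A,B") keeps lines A to B, and quiet returns only ok. Input that does not fit is refused with a message, and nothing moves.
- bot.read_state(): the state, without advancing time (a new reading comes with each control period).
- bot.capture(name): name is "side" or "top" or "wrist"; returns a dict with "color" (420x560x3 uint8, red, green, blue), "K" (3x3 intrinsics, pixels), "view" (4x4, takes a point from world to camera coordinates); the wrist camera has in their place "mount" (4x4, takes a point from camera to tool coordinates, whose origin is the TCP and whose axes are the flange's). Camera axes: x right, y up, looking along -z (the intrinsics and any distortion apply to the point x, -y, -z); pixel columns grow to the right and rows downward; lengths in m; the calibration is good to about 2 mm. The wrist camera is an equidistant fisheye: a pixel r from the principal point sees the ray r / f radians off the axis. A picture is of the moment at which its call begins: read the wrist's pose just before it. There is no depth.
- bot.hand_in(): hands the job in; it is judged then, once.
The state is a dict: "time_s": time; "joint_positions": joint angles; "qvel": joint speeds; "tau": joint torques, N m; "position": TCP position; "tcp_rot": TCP orientation; "force": force on the tool from outside, world axes, zero at the start; "moment": the same for the moment, N m; "opening": opening from 0.0 (shut) to 1.0 (fully open); "grasp_force": force on a finger pad.
Only numpy, scipy, OpenCV 4.12 (cv2) and the standard library are available. Lean on these libraries where they do the work, as an engineer would, in place of code of your own. Each camera call takes 0.05 s, during which the arm holds its last target. There are 200 camera calls.

TASK

Open the compost caddy for scraps. Its lid has no handle, only a release plate sunk in a notch somewhere along the flat rim on the side toward you: feel along the rim with closed fingertips until you find the notch, then push the plate inside it down so that the lid springs open, and take the hand away so that the plate comes back up and the lid stands fully open. Only touch the caddy, do not lift, tip or shove it, and leave the things around it where they are.

Things in the scene. Friction and masses are not known exactly. Their poses are not given: they have to be found in the camera images.
- pail: the compost caddy: a loose round steel pail (2 to 3 kg, 118 mm tall, 172 mm across at the foot, 204 mm above), wire carrying handle folded down at its +x side, with a twist-on round white plastic head 224 mm across on top. Origin: centre of its foot, on the worktop; z up. The head does not turn in use, but sits at any angle on the pail: this body's yaw does not tell where the notch is
- rim_center (a point): centre of the head's flat ring-shaped rim, on the caddy's axis, at the rim's top, 152 mm above the worktop. The rim is flat from 73 to 109 mm out, then a 3 mm chamfer. Inside it lies the round lid, 140 mm across, its edge flush with the rim, 6 mm higher in the middle. Fingertips centred 90 mm out run along the middle of the rim and clear the lid
- catch (a joint): travel of the sprung release plate along its guide (down and 30 degrees outward), m: 0 up, 0.009 at its stop, 8 mm lower; a press of 3 to 13 N; lets the lid go at about 0.006. The plate is the floor of a notch in the rim, all white, 72 to 108 mm out, behind a 4 mm lip, 0.56 rad wide (50 mm at 90 mm out), 8 mm deep, its middle within 0.9 rad either side of world -x from the axis
- lid (a joint): lid angle, rad: 0 shut, 1.4 fully open (its stop). Hinge hidden inside the rim on the far side from the notch. Once let go, a soft spring swings the notch-side edge up and away from the notch in about 2 s with less than 4 N, and holds it up. It may nudge a hand that stays above the notch: withdraw upward, then outward
- lemon: a lemon, 71 x 53 x 51 mm, loose, close to the caddy; origin under its middle. Leave alone
- garlic: a garlic bulb, 56 mm across, loose, close to the caddy; origin under its middle. Leave alone
- salt: glass salt shaker, 44 mm across and 90 mm tall, loose, to the right of the caddy; origin under its middle. Leave alone
- jam_jar: jam jar, 68 mm across and 84 mm tall, loose, to the right of the caddy; origin under its middle. Leave alone

How it is judged:
By the outcome, as a careful person would: the job done as asked, in the order asked, and still so for the second after the job is handed in, with the robot touching nothing.
It also fails if it takes over 54 s, if anything falls off the work surface, if the arm or the gripper's body presses on something with over 40 N, if the wrist force passes 120 N, or if a joint passes its speed limit or range.

## Working session

There is one attempt and no reset: what is moved stays moved. The work goes in short steps, Python scripts to look and compute and a tool call to move; the robot and the scene stay as the last step left them, time stands still between calls to the robot, and variables do not carry over. Pictures are saved under pics/ and viewed, at most 10 in all, crops included, and the job is handed in when it is done.

```bash
mkdir -p pics; ls
```

Run:
```python
from rig import bot
import cv2,numpy as np
s=bot.read_state();print(s['time_s'],s['position'],np.round(s['tcp_rot'],3),s['force'])
for n in("side","top"):
    d=bot.capture(n);cv2.imwrite(f"pics/{n}0.png",d['color'][:,:,::-1]);np.savez(f"{n}0.npz",**d);print(n,d['K'],np.round(d['view'],3))
```

```text
pics
rig.py
0.0 [0.19907164 0.59168369 0.22158713] [[-0.948  0.319 -0.001]
 [ 0.319  0.948 -0.002]
 [ 0.    -0.002 -1.   ]] [ 0.32562095 -0.35637499 -0.21646649]
side [[452.09692176   0.         273.00053073]
 [  0.         452.09692176 215.64819651]
 [  0.           0.           1.        ]] [[ 0.73   0.684  0.018 -0.369]
 [-0.549  0.571  0.61   0.207]
 [ 0.407 -0.455  0.792 -1.297]
 [ 0.     0.     0.     1.   ]]
top [[463.12560061   0.         279.170469  ]
 [  0.         463.12560061 214.34556713]
 [  0.           0.           1.        ]] [[ 0.512 -0.859  0.007 -0.267]
 [ 0.665  0.402  0.629 -0.418]
 [-0.544 -0.317  0.777 -0.72 ]
 [ 0.     0.     0.     1.   ]]
```

View pics/side0.png

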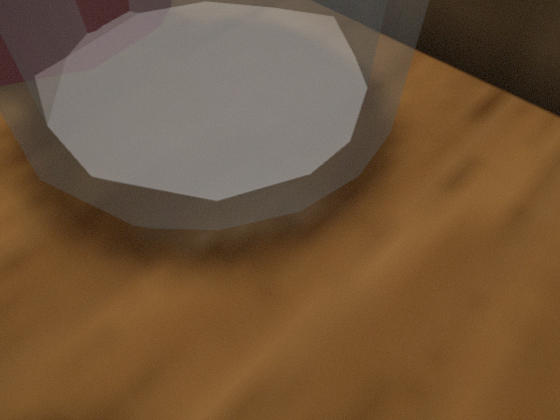

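View pics/top0.png

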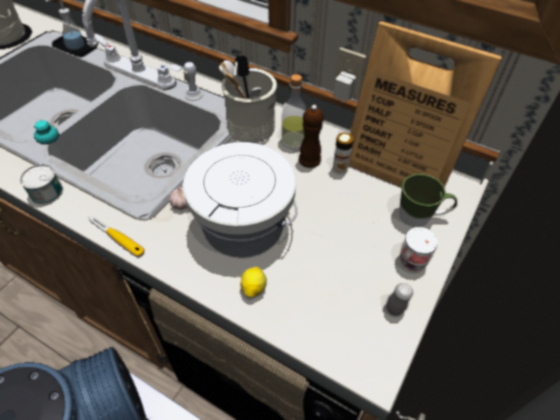

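The side view is blocked by something right in front of its lens. The top view shows the caddy head at about (240,185), with dark notch marks near (215,210) and (237,208), the lemon at (254,281) and the garlic at (179,197).

Create h.py:
```python
import numpy as np
def ray(d,uv):
    V=d['view'];R=V[:3,:3];t=V[:3,3];c=-R.T@t;K=d['K']
    x=(uv[0]-K[0,2])/K[0,0];y=(uv[1]-K[1,2])/K[1,1]
    return c,R.T@np.array([x,-y,-1.])
def onz(d,uv,z):
    c,r=ray(d,uv);return c+r*(z-c[2])/r[2]
def proj(d,p):
    q=d['view'][:3,:3]@np.array(p)+d['view'][:3,3];K=d['K']
    return K[0,0]*q[0]/-q[2]+K[0,2],-K[1,1]*q[1]/-q[2]+K[1,2]
```

Run:
```python
import cv2,numpy as np
from h import *
d=dict(np.load("top0.npz"))
im=d['color'][:,:,::-1].copy()
c=im[135:275,165:315];cv2.imwrite("pics/crop1.png",cv2.resize(c,None,fx=5,fy=4.25,interpolation=cv2.INTER_CUBIC))
for n,uv,z in(("c",(240,183),.152),("lemon",(254,282),.025),("garlic",(179,197),.02),("salt",(400,300),.045),("jam",(419,248),.04)):print(n,onz(d,uv,z).round(3))
print(ray(d,(0,0))[0], ray(dict(np.load("side0.npz")),(0,0))[0])
```

```text
c [0.522 0.091 0.152]
lemon [ 0.408 -0.01   0.025]
garlic [0.511 0.262 0.02 ]
salt [ 0.508 -0.274  0.045]
jam [ 0.644 -0.263  0.04 ]
[ 0.02336565 -0.29023794  0.82420271] [ 0.91126308 -0.45627453  0.90746367]
```

View pics/crop1.png

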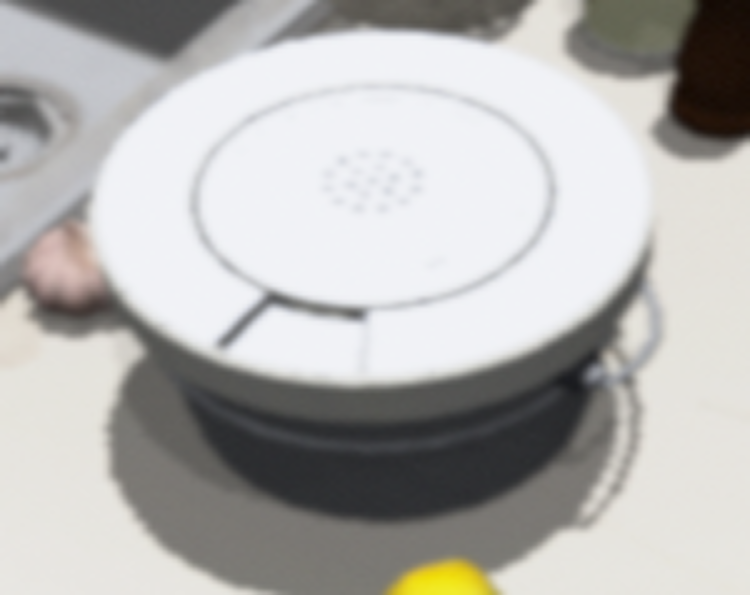

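The crop shows the notch clearly. Its left edge runs from (272,296) to (222,345) and its right edge runs down x≈366 from y=312 to 375. The lid seam is a clean ellipse, so I'll fit a circle to it for the centre.

Run:
```python
import cv2,numpy as np
from h import *
from scipy.optimize import least_squares
from rig import bot
d=dict(np.load("top0.npz"))
f=lambda p,z=.152:onz(d,((p[0]+.5)/5+165-.5,(p[1]+.5)/4.25+135-.5),z)
for pts,z in(([(193,195),(553,190),(373,86),(250,275),(420,303),(500,268),(235,122),(510,122)],.152),([(90,215),(650,215),(370,32),(200,75),(550,80),(370,380),(170,320),(590,320)],.149)):
    P=np.array([f(p,z)[:2] for p in pts])
    r=least_squares(lambda q:np.hypot(*(P-q[:2]).T)-q[2],[.52,.09,.1]);print(r.x.round(4),(r.fun*1000).round(1))
    if z==.152:c=r.x[:2]
print(c)
for p in((272,296),(222,345),(366,314),(366,375)):
    q=f(p)[:2]-c;print(p,f(p)[:2].round(3),np.hypot(*q).round(4),(np.arctan2(-q[1],-q[0])).round(3))
```

```text
[0.5296 0.0985 0.0711] [-0.1  0.8 -1.4 -2.1  1.5 -0.3  2.4 -0.8]
[0.5293 0.0979 0.1102] [ 1.8  0.3  2.5  1.5 -5.5 -0.3 -4.6  4.2]
[0.52957294 0.09852113]
(272, 296) [0.456 0.095] 0.074 0.052
(222, 345) [0.423 0.094] 0.1065 0.04
(366, 314) [0.465 0.058] 0.0757 0.56
(366, 375) [0.437 0.039] 0.11 0.571
```

Add to h.py:
```python
def to(p):
    from rig import bot
    s=bot.read_state();R=np.array(s['tcp_rot']);return (R.T@(np.array(p)-s['position'])).round(4)
C=np.array([.5295,.098])
def rim(phi,r,z): return [C[0]-r*np.cos(phi),C[1]-r*np.sin(phi),z]
```

```bash
python3 -c "
from h import *
print(rim(-.3,.09,.19),to(rim(-.3,.09,.20)))"
```

>>> move_tool(
  steps="-0.03,-0.03,0,0,0,-4,0\n-0.06,-0.06,0,0,0,-8,0\n-0.09,-0.09,0,0,0,-12,0\n-0.12,-0.12,0,0,0,-16,0\n-0.15,-0.145,0,0,0,-20,0\n-0.18,-0.17,0,0,0,-24,0\n-0.21,-0.2,0,0,0,-28,0\n-0.24,-0.23,0,0,0,-32,0\n-0.27,-0.26,0,0,0,-36,0\n-0.3,-0.29,0.005,0,0,-36,0\n-0.33,-0.32,0.01,0,0,-36,0\n-0.36,-0.345,0.015,0,0,-36,0\n-0.381,-0.365,0.022,0,0,-36,0\n-0.381,-0.365,0.022,0,0,-36,0\n-0.381,-0.365,0.022,0,0,-36,0\n-0.381,-0.365,0.022,0,0,-36,0",
)

```text
time_s: 1.7
position: [0.4431, 0.1256, 0.2005]
tcp_rot: [[-0.954, -0.3, -0.001], [-0.3, 0.954, 0.0], [0.001, 0.001, -1.0]]
force: [-0.4, -0.1, -0.5]
opening: 0.005
grasp_force: 0.0
```

Run:
```python
from h import *
from rig import bot
import cv2
s=bot.read_state();print(np.round(s['tcp_rot'],3),s['force'],s['time_s'],np.round(s['joint_positions'],1))
d=bot.capture("top");cv2.imwrite("pics/t1.png",d['color'][:,:,::-1])
d=bot.capture("wrist");cv2.imwrite("pics/w1.png",d['color'][:,:,::-1]);np.savez("w1.npz",pos=s['position'],rot=s['tcp_rot'],**d);print(d['K'],d['mount'])
print(to(rim(-.3,.09,.154)))
```

```text
[[-0.954 -0.3   -0.001]
 [-0.3    0.954  0.   ]
 [ 0.001  0.001 -1.   ]] [-0.37713996 -0.08526416 -0.52019308] 1.7 [   1.9   19.6  106.4    0.    54.1 -105.6]
[[325.1922621    0.         279.65863911]
 [  0.         325.1922621  209.58929375]
 [  0.           0.           1.        ]] [[ 4.23345798e-04  9.57051837e-01  2.89916543e-01  8.05292055e-02]
 [ 9.99999829e-01 -2.87970866e-04 -5.09604168e-04 -1.00692567e-04]
 [-4.04230087e-04  2.89916709e-01 -9.57051795e-01 -1.61289582e-01]
 [ 0.00000000e+00  0.00000000e+00  0.00000000e+00  1.00000000e+00]]
[ 0.0001 -0.0013  0.0467]
```

View pics/w1.png

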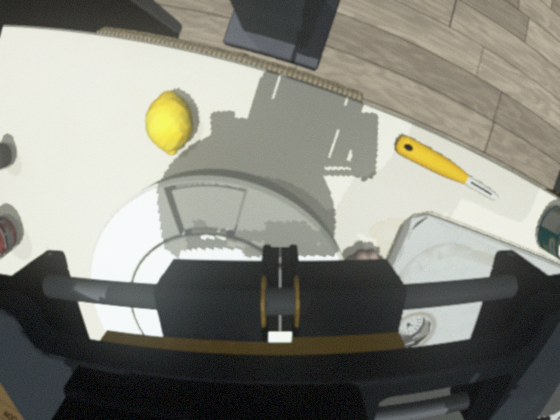

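View pics/t1.png

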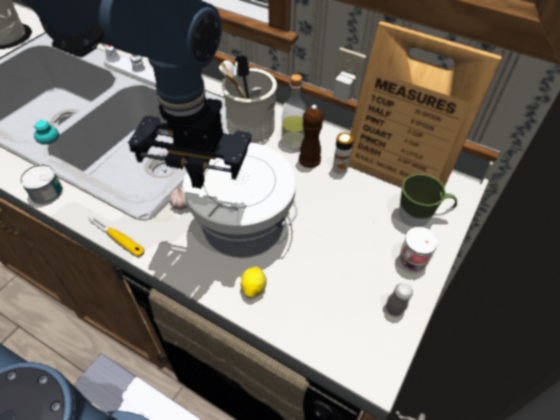

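The wrist view shows the notch with corners at about (165,188), (245,188), (232,236) and (178,236). I'll check these against the top-view estimate.

Run:
```python
from h import *
w=dict(np.load("w1.npz"));K=w['K'];M=w['mount']
def wz(uv,z):
    a=np.array([uv[0]-K[0,2],uv[1]-K[1,2]]);r=np.hypot(*a);th=r/K[0,0]
    v=np.array([a[0]/r*np.sin(th),-a[1]/r*np.sin(th),-np.cos(th)])
    c=w['rot']@M[:3,3]+w['pos'];v=w['rot']@(M[:3,:3]@v);return c+v*(z-c[2])/v[2]
for uv in((165,188),(245,188),(232,236),(178,236)):
    p=wz(uv,.152)[:2]-C;print(uv,(p+C).round(4),np.hypot(*p).round(4),np.arctan2(-p[1],-p[0]).round(3))
# lid seam / outer rim
for uv in((133,285),(150,258),(215,230),(93,280),(120,215),(205,172)): 
    p=wz(uv,.152)[:2]-C;print(uv,np.hypot(*p).round(4))
```

```text
(165, 188) [0.4357 0.0404] 0.1101 0.551
(245, 188) [0.4194 0.0941] 0.1102 0.036
(232, 236) [0.4551 0.0946] 0.0745 0.046
(178, 236) [0.4675 0.057 ] 0.0744 0.585
(133, 285) 0.0708
(150, 258) 0.0699
(215, 230) 0.0767
(93, 280) 0.1079
(120, 215) 0.109
(205, 172) 0.1174
```

Both views agree: the notch spans about 0.03 to 0.58 rad, with its middle at 0.31. Next I'll come down gently onto the rim beside it.

>>> move_tool(
  steps="0,-0.001,0.015,0,0,0,0\n0,-0.001,0.03,0,0,0,0\n0,-0.001,0.04,0,0,0,0\n0,-0.001,0.044,0,0,0,0\n0,-0.001,0.0455,0,0,0,0\n0,-0.001,0.0465,0,0,0,0\n0,-0.001,0.0475,0,0,0,0\n0,-0.001,0.0475,0,0,0,0\n0,-0.001,0.0475,0,0,0,0",
)

```text
time_s: 2.7
position: [0.4445, 0.1238, 0.1533]
tcp_rot: [[-0.954, -0.299, 0.001], [-0.299, 0.954, 0.0], [-0.001, -0.0, -1.0]]
force: [-0.4, 0.6, -0.1]
opening: 0.003
grasp_force: 0.0
```

>>> move_tool(
  steps="0,0,0.0005,0,0,0,0\n0,0,0.001,0,0,0,0\n0,0,0.0015,0,0,0,0\n0,0,0.0015,0,0,0,0",
)

```text
time_s: 3.1
position: [0.4444, 0.1238, 0.1524]
tcp_rot: [[-0.954, -0.299, 0.001], [-0.299, 0.954, -0.0], [-0.001, -0.0, -1.0]]
force: [-0.9, -0.5, 7.6]
opening: 0.007
grasp_force: 3.7
```

Contact at z≈0.152 with about 7 N. I'll ease off and slide along the arc towards the notch.

```bash
python3 -c "
from h import *
for p in(-.2,-.1,0,.1,.2,.31):print(p,to(rim(p,.09,.1525)),to(rim(p,.092,.1525)))"
```

```text
-0.2 [ 0.0054 -0.0066 -0.0001] [ 0.0071 -0.0057 -0.0001]
-0.1 [ 0.0093 -0.0147 -0.0001] [ 0.0112 -0.0139 -0.0001]
0 [ 0.0124 -0.0232 -0.0001] [ 0.0143 -0.0226 -0.0001]
0.1 [ 0.0147 -0.0319 -0.0001] [ 0.0167 -0.0315 -0.0001]
0.2 [ 0.0161 -0.0408 -0.0001] [ 0.0181 -0.0406 -0.0001]
0.31 [ 0.0166 -0.0506 -0.0001] [ 0.0186 -0.0507 -0.0001]
```

>>> move_tool(
  steps="0,0,-0.0006,0,0,0,0\n0.003,-0.003,-0.0006,0,0,0,0\n0.0055,-0.0066,-0.0006,0,0,0,0\n0.0075,-0.0106,-0.0006,0,0,0,0\n0.0095,-0.0147,-0.0006,0,0,0,0\n0.011,-0.019,-0.0006,0,0,0,0\n0.0125,-0.0232,-0.0006,0,0,0,0\n0.0125,-0.0232,-0.0006,0,0,0,0",
)

```text
time_s: 3.9
position: [0.4395, 0.0974, 0.1524]
tcp_rot: [[-0.954, -0.298, 0.0], [-0.298, 0.954, -0.0], [-0.0, -0.0, -1.0]]
force: [-0.9, 1.5, 4.0]
opening: 0.001
grasp_force: 2.7
```

>>> move_tool(
  steps="0.0015,-0.004,0,0,0,0,0\n0.0024,-0.0087,0,0,0,0,0\n0.0032,-0.013,0,0,0,0,0\n0.0038,-0.0175,0,0,0,0,0\n0.0042,-0.022,0,0,0,0,0\n0.0045,-0.0265,0,0,0,0,0\n0.0055,-0.0275,0,0,0,0,0\n0.0055,-0.0275,0,0,0,0,0",
)

```text
time_s: 4.7
position: [0.4421, 0.0698, 0.152]
tcp_rot: [[-0.954, -0.298, -0.0], [-0.298, 0.954, -0.0], [0.0, 0.0, -1.0]]
force: [0.3, 0.2, 0.4]
opening: 0.008
grasp_force: 0.0
```

The force dropped to zero, so the tips are over the notch. Now I'll push down onto the plate, following its outward travel.

>>> move_tool(
  steps="0,0,0.003,0,0,0,0\n0,0,0.006,0,0,0,0\n0,0,0.0075,0,0,0,0\n0,0,0.0085,0,0,0,0\n0,0,0.0095,0,0,0,0\n0,0,0.0095,0,0,0,0",
)

```text
time_s: 5.3
position: [0.4411, 0.07, 0.1427]
tcp_rot: [[-0.954, -0.3, -0.003], [-0.3, 0.954, -0.0], [0.003, 0.0, -1.0]]
force: [-3.9, -1.2, 5.2]
opening: 0.006
grasp_force: 2.5
```

>>> move_tool(
  steps="0.001,0,0.001,0,0,0,0\n0.0015,0,0.002,0,0,0,0\n0.002,0,0.003,0,0,0,0\n0.0025,0,0.004,0,0,0,0\n0.003,0,0.005,0,0,0,0\n0.003,0,0.005,0,0,0,0\n0.003,0,0.005,0,0,0,0",
)

```text
time_s: 6.0
position: [0.4385, 0.0692, 0.1379]
tcp_rot: [[-0.954, -0.299, -0.002], [-0.299, 0.954, -0.0], [0.002, 0.0, -1.0]]
force: [-3.4, -1.3, 7.1]
opening: 0.007
grasp_force: 3.1
```

```bash
python3 -c "
from rig import bot;import cv2
d=bot.capture('top');cv2.imwrite('pics/t2.png',cv2.resize(d['color'][100:300,120:340,::-1],None,fx=3,fy=3))"
```

```text
(no output)
```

View pics/t2.png

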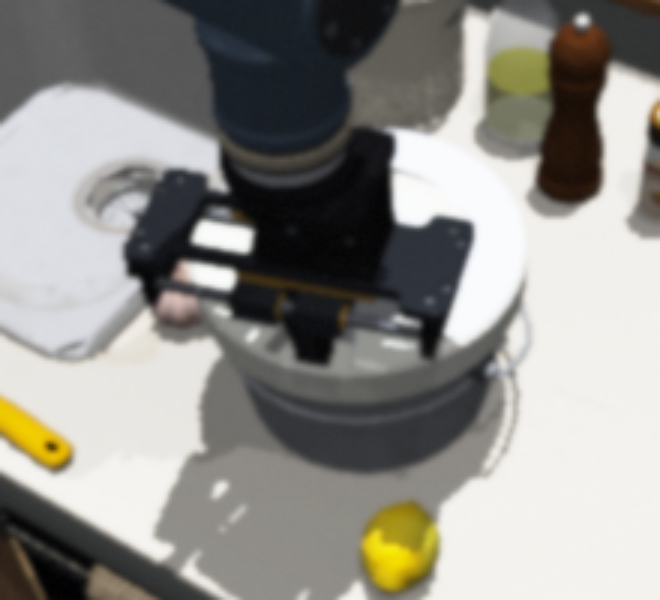

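The gripper hides the lid edge here. I'll press slightly deeper to be sure of the release, then withdraw up and out.

>>> move_tool(
  steps="0.0005,0,0.0008,0,0,0,0\n0.0008,0,0.0014,0,0,0,0\n0.0008,0,0.0014,0,0,0,0",
)

```text
time_s: 6.35
position: [0.4377, 0.069, 0.1366]
tcp_rot: [[-0.954, -0.299, -0.002], [-0.299, 0.954, -0.0], [0.002, 0.0, -1.0]]
force: [-3.1, -0.6, 6.4]
opening: 0.006
grasp_force: 3.4
```

>>> move_tool(
  steps="0,0,-0.006,0,0,0,0\n0,0,-0.02,0,0,0,0\n0,0,-0.045,0,0,0,0\n0,0,-0.075,0,0,0,0\n0.015,0,-0.1,0,0,0,0\n0.035,0,-0.115,0,0,0,0\n0.05,0,-0.12,0,0,0,0\n0.05,0,-0.12,0,0,0,0\n0.05,0,-0.12,0,0,0,0",
)

```text
time_s: 7.25
position: [0.3914, 0.0541, 0.2564]
tcp_rot: [[-0.954, -0.299, 0.001], [-0.299, 0.954, 0.0], [-0.001, -0.0, -1.0]]
force: [1.0, 0.0, 0.0]
opening: 0.004
grasp_force: 0.0
```

```bash
python3 -c "
from rig import bot;import cv2
d=bot.capture('top');cv2.imwrite('pics/t3.png',d['color'][:,:,::-1])"
```

```text
(no output)
```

View pics/t3.png

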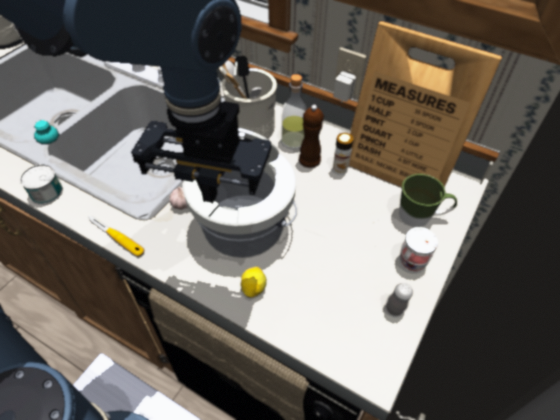

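The lid is opening. I'll move the hand aside and wait for it to settle.

>>> move_tool(
  steps="0,0.02,0,0,0,0,0\n0,0.05,0,0,0,0,0\n0,0.08,0,0,0,0,0\n0,0.11,0,0,0,0,0\n0,0.14,0,0,0,0,0\n0,0.17,0,0,0,0,0\n0,0.19,0,0,0,0,0\n0,0.2,0,0,0,0,0\n0,0.2,0,0,0,0,0\n0,0.2,0,0,0,0,0\n0,0.2,0,0,0,0,0\n0,0.2,0,0,0,0,0\n0,0.2,0,0,0,0,0\n0,0.2,0,0,0,0,0\n0,0.2,0,0,0,0,0\n0,0.2,0,0,0,0,0\n0,0.2,0,0,0,0,0\n0,0.2,0,0,0,0,0\n0,0.2,0,0,0,0,0\n0,0.2,0,0,0,0,0",
)

```text
time_s: 9.3
position: [0.3311, 0.2449, 0.2563]
tcp_rot: [[-0.954, -0.299, 0.0], [-0.299, 0.954, -0.0], [0.0, -0.0, -1.0]]
force: [-0.2, 0.6, -0.9]
opening: 0.001
grasp_force: 0.0
```

>>> move_tool(
  steps="0,0,0,0,0,0,0\n0,0,0,0,0,0,0\n0,0,0,0,0,0,0\n0,0,0,0,0,0,0\n0,0,0,0,0,0,0\n0,0,0,0,0,0,0\n0,0,0,0,0,0,0\n0,0,0,0,0,0,0\n0,0,0,0,0,0,0\n0,0,0,0,0,0,0\n0,0,0,0,0,0,0\n0,0,0,0,0,0,0\n0,0,0,0,0,0,0\n0,0,0,0,0,0,0\n0,0,0,0,0,0,0",
)

```text
time_s: 10.8
position: [0.3312, 0.2449, 0.2563]
tcp_rot: [[-0.954, -0.299, 0.0], [-0.299, 0.954, 0.0], [-0.0, -0.0, -1.0]]
force: [-0.1, -0.2, -0.2]
opening: 0.007
grasp_force: 0.0
```

```bash
python3 -c "
from rig import bot;import cv2
d=bot.capture('top');cv2.imwrite('pics/t4.png',cv2.resize(d['color'][60:310,100:360,::-1],None,fx=2.4,fy=2.4))"
```

```text
(no output)
```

View pics/t4.png

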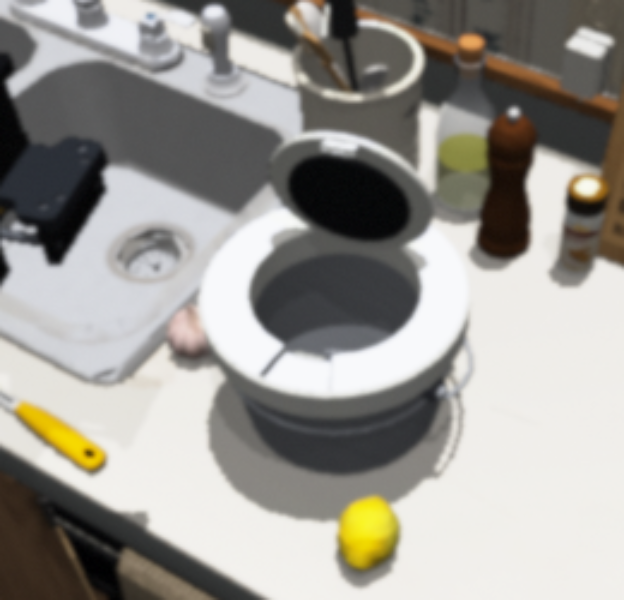

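The lid stands open, the plate is back up, and the lemon and garlic have not moved. The hand is clear, so I'm handing in.

```bash
python3 -c "
from rig import bot;print(bot.hand_in())"
```

```text
the job is handed in; nothing more can be done
None
```

The caddy's lid stands open with the plate back up and the hand clear; nothing around it looked moved, and I handed the job in at about 11 s.

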